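# Clear the office table after the coffee break

## Task

Clear the office table by putting each loose thing where it belongs: both mugs standing upright on the blue dish tray, the teaspoon lying flat in the white cutlery box, and in the wooden organiser the highlighter lying flat in the long bay and the rubber stamp standing upright in the small square bay. Leave the glasses and the calculator where they are.

Things in the scene. Friction and masses are not known exactly. Their poses are not given: they have to be found in the camera images.
- steel_mug: brushed steel mug, upright, open at the top, outside diameter 62 mm, height 68 mm, wall 3 mm, 120 g; origin at the centre of its underside, z up; its ring handle points along its +y and reaches to 56 mm from the mug's axis, between 22 and 62 mm height, so the clear sides to grip are at +x and -x
- red_mug: red enamel mug, same shape and size as the steel mug; origin at the centre of its underside, z up, handle along its +y
- teaspoon: steel teaspoon lying on the table, 130 mm long along its x (bowl at +x), 6 mm high, 40 g; origin under the middle of its length on its underside; its handle is a straight bar 10 mm wide (along y) and 6 mm high from x = -65 to +25 mm (15 mm wide at the tail end, x = -65 to -41 mm); the bowl is 26 mm wide and 7 mm high
- highlighter: yellow highlighter pen with a black cap, flat-sided, lying on the table, 90 mm long along its x (cap at +x), 20 to 22 mm wide along y, 16 to 18 mm high, 25 g; origin under the middle of its length on its underside
- stamp: hand stamp standing upright: round brass and rubber foot 36 mm in diameter and 15 mm high, with a red turned knob handle above it, 58 mm high in all, 60 g; the knob is 26 to 27 mm in diameter between 38 and 50 mm height; origin at the centre of its underside, z up
- dish_tray: low blue plastic tray, fixed, 150 mm along x, 230 mm along y, rim 18 mm high and 5 mm thick, floor 5 mm thick, so 140 x 220 mm inside; origin at the centre of its underside on the table; the two mugs go side by side along its y, for example at y = -50 and y = +50 mm
- cutlery_box: white plastic open box with a single long compartment, fixed, 80 mm along x, 175 mm along y, 30 mm high, walls and floor 4 mm, so 72 x 167 mm inside; origin at the centre of its underside; the teaspoon lies in it along its y
- organiser: pale wooden open box with cork floors, fixed, 90 mm along x, 185 mm along y, 30 mm high, walls and floor 5 mm; a 5 mm partition as high as the walls divides it at y = +30 mm into a long bay (80 mm along x, 115 mm along y, centre at y = -30 mm) and a small squarish bay (80 mm along x, 55 mm along y, centre at y = +60 mm); origin at the centre of its underside
- glasses: pair of dark-framed reading glasses standing on the table beside the work, 120 mm wide along y, 36 mm high, temples reaching 125 mm to +x, loose and light (35 g); origin under the middle of the front frame; must stay where it is
- calculator: grey pocket calculator with white keys, 150 x 85 x 18 mm, loose, beside the work; origin at the centre of its underside; must stay where it is

How it is judged (in metres and radians):
At the end, for the whole second after the job is handed in: Both mugs upright (within 7 degrees) on the tray floor; teaspoon level (within 10 degrees) inside the cutlery box; highlighter level in the long bay, stamp upright (within 7 degrees) in the small bay; all released, at rest; glasses and calculator never shifted over 20 mm (x of steel_mug in the frame of dish_tray between -0.045 and 0.045 m and y of steel_mug in the frame of dish_tray between -0.085 and 0.085 m and z of steel_mug in the frame of dish_tray between 0.001 and 0.011 m and angle between each of steel_mug, red_mug, stamp's own z axis and vertical below 0.12 rad and linear speed of each of steel_mug, red_mug, teaspoon, highlighter, stamp below 0.03 m/s and angular speed of each of steel_mug, red_mug, teaspoon, highlighter, stamp below 0.3 rad/s and x of red_mug in the frame of dish_tray between -0.045 and 0.045 m and y of red_mug in the frame of dish_tray between -0.085 and 0.085 m and z of red_mug in the frame of dish_tray between 0.001 and 0.011 m and x of teaspoon in the frame of cutlery_box between -0.036 and 0.036 m and y of teaspoon in the frame of cutlery_box between -0.03 and 0.03 m and z of teaspoon in the frame of cutlery_box between 0.001 and 0.02 m and angle between teaspoon's own x axis and vertical between 1.4 and 1.74 rad and x of highlighter in the frame of organiser between -0.038 and 0.038 m and y of highlighter in the frame of organiser between -0.055 and -0.005 m and z of highlighter in the frame of organiser between 0.001 and 0.028 m and angle between highlighter's own x axis and vertical between 1.4 and 1.74 rad and x of stamp in the frame of organiser between -0.035 and 0.035 m and y of stamp in the frame of organiser between 0.035 and 0.085 m and z of stamp in the frame of organiser between 0.001 and 0.011 m); the robot touches nothing.
It fails at once if the glasses shifted by more than 20 mm (distance of glasses from where it was at the start of the episode above 0.02 m).
It fails at once if the calculator shifted by more than 20 mm (distance of calculator from where it was at the start of the episode above 0.02 m).
It also fails if it takes over 122 s, if anything falls off the work surface, if the arm or the gripper's body presses on something with over 40 N, if the wrist force passes 120 N, or if a joint passes its speed limit or range.

## Robot

A 6-joint arm with a two-finger parallel gripper is mounted at the origin on the work surface. World frame = base frame: x ahead of the robot, y to its left, z up, the work surface at z = 0. Lengths are in m, angles in degrees, forces in N, time in s.
With the tool pointing down it reaches from about 0.4 to 0.825 m from the base axis. Payload 7 kg.
Tool frame: the origin (TCP) lies on the centre line of the jaws, within the pads' length; the fingertips stand 19 mm ahead of it and the grasp point (between the pads) is the TCP; z points along the fingers, y is the line along which they close (so a half turn about z gives the same grasp; the last joint's range is limited). The gripper opens to 88 mm and grips with 3 to 60 N. Pads are 19 mm wide; open, the fingers measure 130 mm over their backs; the gripper's body (78 mm by 193 mm) begins 47 mm behind the grasp point.
Start: joints at [86.236, 20.546, 0.682, 0, -70.136, -16.507], TCP at [0.234, 0.633, 0.246] pointing down, gripper open.
Joint ranges: [-176.03, 176.03], [-82.01, 121.73], [-58.28, 71.71], [-173.87, 95.51], [-174.79, -0.11], [-173.66, 173.66]. Speed limits (degrees/s): [136.94, 136.94, 172.46, 180, 180, 180].

## Interface

Orientations are given as [roll, pitch, yaw] about the fixed x, y, z axes, in that order (R = Rz(yaw) Ry(pitch) Rx(roll)).
In Python, from plant import get_state, capture, close_job gives the robot as it stands.
- The arm moves only by the tool apply_moves, never from a script. Its argument "targets" is a list of rows, each a list of 7 numbers: the opening, from 0 (shut) to 1 (fully open), then the shift along the tool's x, y, z normalised to -1 to 1, where 1 is 1000 mm, then the turn, a rotation vector about the tool's x, y, z normalised to -1 to 1, where 1 is 90 degrees. In form: [[claw, tx, ty, tz, ax, ay, az], ...]. A call has 1 to 20 rows; each row shifts and turns the commanded pose from where the row before left it, along the tool's axes as they then stand; what a row does not reach is not made up. A row lasts 1/12 s, in which the tool goes at most 41.7 mm and 7.16 degrees, less where a joint would pass 70% of its speed; a pose out of reach is approached as far as the arm can. A call with a number of a shift or a turn outside -1 to 1 is refused whole. A call with a gripper value outside its range is refused whole. The fingers move at their own pace and stop on an object; "newtons" is the grip in N (left out, the last holds). Time passes only in rows, so rows that do not move let the fingers close. It gives the time, the measured TCP pose, the force, the opening and the grip force at its end, in the units of the state.
- get_state(): the state, without advancing time (a new reading comes with each control period).
- capture(name): name is "scene" or "side" or "wrist"; returns a dict with "frame" (420x560x3 uint8, red, green, blue), "range_z" (420x560 float32, m along the optical axis (not along the pixel's ray), 0 where there is no reading), "camera_matrix" (3x3 intrinsics, pixels), "T" (4x4, takes a point from camera to world coordinates). Camera axes: x right, y down, z forward; pixel columns grow to the right and rows downward; lengths in m; the calibration is good to about 2 mm. The wrist camera is an equidistant fisheye: a pixel r from the principal point sees the ray r / f radians off the axis. A picture is of the moment at which its call begins.
- close_job(): hands the job in; it is judged then, once.
The state is a dict: "time_s": time; "joints": joint angles; "qd": joint speeds; "joint_torque": joint torques, N m; "tcp_pos": TCP position; "eef_rot": TCP orientation; "contact_force": force on the tool from outside, world axes, zero at the start; "moment": the same for the moment, N m; "gripper_width": finger opening in m; "gripper_force": force on a finger pad.
Only numpy, scipy, OpenCV 4.12 (cv2) and the standard library are available. Lean on these libraries where they do the work, as an engineer would, in place of code of your own. Each camera call takes 0.05 s, during which the arm holds its last target. There are 200 camera calls.

## Working session

There is one attempt and no reset: what is moved stays moved. The work goes in short steps, Python scripts to look and compute and a tool call to move; the robot and the scene stay as the last step left them, time stands still between calls to the robot, and variables do not carry over. Pictures are saved under pics/ and viewed, at most 14 in all, crops included, and the job is handed in when it is done.

Besides the shell and the picture viewer there is one more tool, called after "Call:" by a JSON object that holds its "op" and its "data". apply_moves: Moves the arm, as the interface text tells. Scaled input: -1 to 1 covers 1000 mm each way for a shift and 90 degrees each way for a turn. Its arguments: {"type":"object","properties":{"targets":{"type":"array","items":{"type":"array","items":{"type":"number"}}},"newtons":{"type":"number"}},"required":["targets"]}

```bash
ls; mkdir -p pics; cat > h.py <<'E'
import numpy as np, cv2
from plant import get_state, capture
def save(n,f):
    c=capture(n); cv2.imwrite(f,c["frame"][:,:,::-1]); np.savez(f[:-4]+".npz",**c); return c
def pts(c):
    K=c["camera_matrix"];z=c["range_z"];v,u=np.mgrid[:z.shape[0],:z.shape[1]]
    p=np.stack([(u-K[0,2])/K[0,0]*z,(v-K[1,2])/K[1,1]*z,z],-1)
    return p@c["T"][:3,:3].T+c["T"][:3,3]
E
python3 - <<'E'
from h import *
s=get_state();print(s)
for n in("scene","side"):
    c=save(n,f"pics/{n}.png");print(n,c["camera_matrix"].round(1).tolist(),c["T"].round(3).tolist())
E
```

```text
pics
{'time_s': 0.0, 'joints': array([ 8.62366849e+01,  2.05905003e+01,  6.33848575e-01, -2.10804478e-02,
       -7.01361194e+01, -1.65071288e+01]), 'qd': array([-0.04006869,  0.00533961,  0.03023319,  0.02185625,  0.0760257 ,
        0.08651128]), 'joint_torque': array([-2.83019544e-04, -5.82716095e+01,  2.93039292e+01,  6.99648678e+00,
        6.81288730e-03, -1.68359693e-04]), 'tcp_pos': array([0.23371061, 0.63275529, 0.24463077]), 'eef_rot': array([ 1.79905421e+02, -7.36189353e-03, -2.02776167e+01]), 'contact_force': array([-0.40423929, -0.72894258, -0.51402943]), 'moment': array([-0.01248312, -0.00267535,  0.03576679]), 'gripper_force': 0.0, 'gripper_width': 0.08734904621057428}
scene [[392.2, 0.0, 275.2], [0.0, 392.2, 207.0], [0.0, 0.0, 1.0]] [[0.474, 0.458, -0.752, 1.411], [0.88, -0.255, 0.4, -0.485], [-0.008, -0.852, -0.524, 0.672], [0.0, 0.0, 0.0, 1.0]]
side [[467.5, 0.0, 282.2], [0.0, 467.5, 206.4], [0.0, 0.0, 1.0]] [[0.951, -0.231, 0.207, 0.264], [-0.31, -0.725, 0.616, -0.775], [0.008, -0.649, -0.761, 1.017], [0.0, 0.0, 0.0, 1.0]]
```

View pics/scene.png

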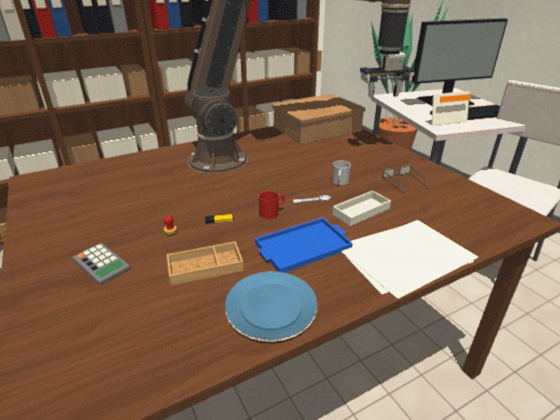

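View pics/side.png

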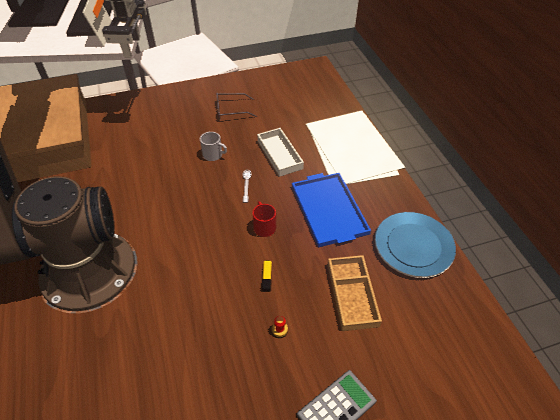

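The side view shows the steel mug at (210,147), box (280,152), spoon (247,185), tray (330,208), red mug (264,220), highlighter (267,275), stamp (280,328) and organiser (354,292) with its small bay uppermost. The scene view agrees. I'll measure from the side depth and colours.

```bash
python3 - <<'E'
from h import *
c=np.load("pics/side.npz");P=pts(c);f=c["frame"]
hsv=cv2.cvtColor(f,cv2.COLOR_RGB2HSV).astype(int)
print("table z",[P[v,u].round(4).tolist() for v,u in((250,230),(120,180),(350,220))])
H,S,V=[hsv[...,i] for i in range(3)]
def comp(name,box,m,zr=None):
    u0,v0,u1,v1=box;M=np.zeros(m.shape,np.uint8);M[v0:v1,u0:u1]=m[v0:v1,u0:u1]
    if zr: M&=((P[...,2]>zr[0])&(P[...,2]<zr[1])).astype(np.uint8)
    n,l,st,_=cv2.connectedComponentsWithStats(M);
    k=1+np.argmax(st[1:,4]);q=P[l==k];r=cv2.minAreaRect((q[:,:2]*1000).astype(np.float32))
    print(name,len(q),"rect",np.round(r[0],1),np.round(r[1],1),round(r[2],1),"z",np.percentile(q[:,2],[2,50,98]).round(4),"mean",q.mean(0).round(4));return q
A=np.ones(H.shape,bool)
comp("tray rim",(285,165,375,252),(abs(H-112)<12)&(S>150),(.01,.03))
comp("box rim",(250,120,310,180),A,(.02,.04))
comp("org rim",(320,250,390,335),A,(.022,.04))
comp("steel",(190,125,235,165),A,(.055,.08))
comp("steel all",(190,125,235,165),A,(.01,.08))
comp("red",(245,195,285,240),A,(.055,.08))
comp("red all",(245,195,285,240),(S>150)&((H<8)|(H>172)),(.01,.08))
comp("spoon",(235,165,258,206),(S<80)&(V>100))
comp("hl",(258,258,276,294),A,(.009,.025))
comp("hl yellow",(258,258,276,294),(H>22)&(H<35)&(S>150)&(V>120))
comp("stamp top",(265,310,295,340),A,(.035,.065))
comp("stamp all",(265,310,295,340),A,(.008,.065))
comp("calc",(290,365,380,420),A,(.008,.03))
comp("glasses",(212,90,260,122),A,(.01,.045))
E
```

```text
table z [[0.362, -0.0523, -0.0015], [0.3299, 0.5199, 0.0003], [0.2739, -0.3143, -0.0013]]
tray rim 544 rect [664.5  -1.3] [258.9 151.1] 89.2 z [0.0108 0.0166 0.0212] mean [ 0.6533 -0.0336  0.0164]
box rim 322 rect [599.9 256.9] [ 83.2 182.3] 5.7 z [0.0204 0.0267 0.0321] mean [0.5995 0.2556 0.0266]
org rim 672 rect [ 616.9 -274.9] [189.   91.1] 79.0 z [0.0226 0.0281 0.0324] mean [ 0.6168 -0.276   0.0279]
steel 157 rect [399.1 318.8] [63.3 70.5] 4.2 z [0.0554 0.0623 0.0704] mean [0.3995 0.3199 0.0624]
steel all 517 rect [398.6 315.9] [62.2 85.9] 12.7 z [0.0121 0.0443 0.0688] mean [0.3991 0.3166 0.0435]
red 181 rect [467.6  -5.9] [62.7 70.5] 37.4 z [0.0556 0.0626 0.0691] mean [ 0.4696 -0.0077  0.0625]
red all 597 rect [473.4  -5.4] [75.8 61.8] 56.7 z [0.0122 0.0442 0.0682] mean [ 0.4698 -0.0105  0.0427]
spoon 163 rect [466.1 157. ] [132.2  24.6] 75.2 z [-0.0027  0.0034  0.0081] mean [0.4644 0.162  0.0032]
hl 241 rect [ 430.7 -162. ] [89.  20.8] 70.1 z [0.0106 0.0149 0.0191] mean [ 0.4298 -0.166   0.0149]
hl yellow 119 rect [ 349.4 -448.5] [674.   15.9] 73.9 z [0.0113 0.0147 0.0187] mean [ 0.4335 -0.1552  0.0232]
stamp top 79 rect [ 416.  -312.9] [21.9 25.1] 66.7 z [0.0371 0.0508 0.0577] mean [ 0.4149 -0.3178  0.0492]
stamp all 214 rect [ 416.5 -311.7] [35.  35.5] 42.7 z [0.009  0.0168 0.0565] mean [ 0.4152 -0.317   0.0275]
calc 2278 rect [ 476.8 -513.9] [150.3  85.6] 20.2 z [0.011  0.0154 0.0196] mean [ 0.4861 -0.5053  0.0154]
glasses 123 rect [520.4 520.4] [125.2 114.9] 78.5 z [0.0142 0.0272 0.0365] mean [0.5096 0.525  0.0271]
```

```bash
python3 - <<'E'
import cv2
a=cv2.imread("pics/side.png");cv2.imwrite("pics/c1.png",cv2.resize(a[80:350,190:400],None,fx=2.2,fy=2.2,interpolation=cv2.INTER_CUBIC))
E
```

```text
(no output)
```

View pics/c1.png

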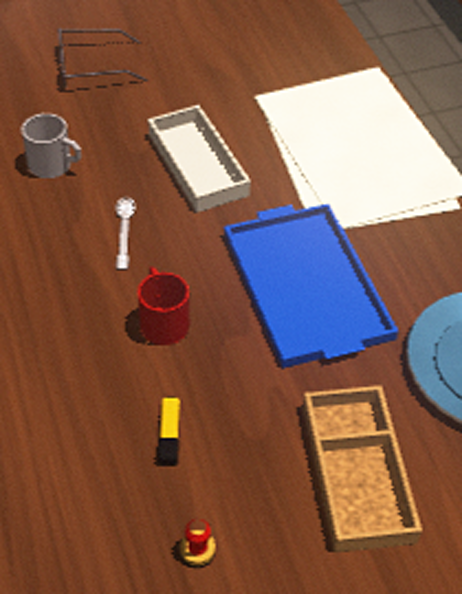

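The crop shows the steel handle pointing right and slightly down, the red handle up and left, and the organiser's small bay at its +y end. Measured sizes match the nominal ones. Next are circle fits and handle directions for the mugs, plus a cross-check from the scene camera.

```bash
cat >> h.py <<'E'
def plan(x,y,z,yaw):
    s=get_state();p=s["tcp_pos"]*1000;r=s["eef_rot"];t=(r[2]-yaw+180)%360-180
    a=np.radians(yaw);d=np.array([x,y,z])-p
    print("at",p.round(1),r.round(2),"j6",s["joints"][5].round(0),"| turn az",(t/90).round(3),"shift",[round(v/1000,4) for v in(d[0]*np.cos(a)+d[1]*np.sin(a),d[0]*np.sin(a)-d[1]*np.cos(a),-d[2])])
E
python3 - <<'E'
from h import *
from scipy.optimize import least_squares
for n in("side","scene"):
    c=np.load(f"pics/{n}.npz");P=pts(c).reshape(-1,3)
    for nm,x,y in(("steel",.399,.319),("red",.468,-.007)):
        q=P[(np.hypot(P[:,0]-x,P[:,1]-y)<.07)&(P[:,2]>.012)&(P[:,2]<.08)]
        o=least_squares(lambda b:np.hypot(q[:,0]-b[0],q[:,1]-b[1])-.0305,[x,y],loss="cauchy",f_scale=.002).x
        h=q[np.hypot(*(q[:,:2]-o).T)>.038];d=h[:,:2].mean(0)-o if len(h) else [0,0]
        print(n,nm,o.round(4),len(h),"handle",np.degrees(np.arctan2(d[1],d[0])).round(1),"far",np.hypot(*d).round(3))
    for nm,x,y,r,z0,z1 in(("stamp",.416,-.312,.03,.036,.06),("stampfoot",.416,-.312,.03,.006,.018),("hl",.431,-.162,.06,.01,.025),("org",.617,-.275,.12,.024,.04),("box",.6,.257,.11,.022,.04)):
        q=P[(np.hypot(P[:,0]-x,P[:,1]-y)<r)&(P[:,2]>z0)&(P[:,2]<z1)]
        R=cv2.minAreaRect((q[:,:2]*1000).astype(np.float32));print(n,nm,len(q),np.round(R[0],1),np.round(R[1],1),round(R[2],1))
    # spoon by colour on plane
    H=cv2.cvtColor(c["frame"],cv2.COLOR_RGB2HSV).reshape(-1,3)
    q=P[(H[:,1]<80)&(H[:,2]>100)&(np.hypot(P[:,0]-.466,P[:,1]-.157)<.08)]
    R=cv2.minAreaRect((q[:,:2]*1000).astype(np.float32));print(n,"spoon",len(q),np.round(R[0],1),np.round(R[1],1),round(R[2],1))
E
```

```text
side steel [0.398  0.3229] 32 handle -46.3 far 0.048
side red [ 0.4704 -0.0102] 11 handle 90.6 far 0.046
side stamp 79 [ 416.  -312.9] [21.9 25.1] 66.7
side stampfoot 120 [ 416.5 -311.7] [35.  35.5] 42.7
side hl 238 [ 430.5 -162.6] [87.7 20.8] 70.1
side org 625 [ 616.9 -275.2] [188.3  91.1] 79.0
side box 288 [599.9 256.9] [ 83.2 182.3] 5.7
side spoon 163 [466.1 157. ] [132.2  24.6] 75.2
scene steel [0.3977 0.3248] 25 handle -44.4 far 0.05
scene red [ 0.471  -0.0082] 35 handle 87.3 far 0.048
scene stamp 64 [ 424.3 -312.1] [26.2 18.4] 74.0
scene stampfoot 74 [ 420.  -310.3] [35.4 36.2] 84.9
scene hl 139 [ 435.  -162.2] [86.  26.1] 68.1
scene org 535 [ 618.4 -273.7] [185.1  96.6] 78.3
scene box 328 [600.8 258.9] [ 83.5 181.3] 6.0
scene spoon 259 [495.  155.4] [142.6  97.1] 75.0
```

```bash
python3 -c "
from h import *
plan(398,324,150,-45)"
```

```text
at [233.7 632.8 244.7] [ 1.7992e+02 -1.0000e-02 -2.0270e+01] j6 -17.0 | turn az 0.275 shift [np.float64(0.3345), np.float64(0.1022), np.float64(0.0947)]
```

Call:
{"op": "apply_moves", "data": {"targets": [[1,0,0,0,0,0,0.07],[1,0,0,0,0,0,0.07],[1,0,0,0,0,0,0.07],[1,0,0,0,0,0,0.065],[1,0.033,0.01,0.009,0,0,0],[1,0.033,0.01,0.009,0,0,0],[1,0.033,0.01,0.009,0,0,0],[1,0.033,0.01,0.009,0,0,0],[1,0.033,0.01,0.009,0,0,0],[1,0.033,0.01,0.009,0,0,0],[1,0.033,0.01,0.009,0,0,0],[1,0.033,0.01,0.009,0,0,0],[1,0.033,0.01,0.009,0,0,0],[1,0.033,0.01,0.009,0,0,0],[1,0.005,0.002,0.004,0,0,0],[1,0,0,0,0,0,0],[1,0,0,0,0,0,0],[1,0,0,0,0,0,0]]}}

```text
time_s: 1.6
tcp_pos: [0.3986, 0.325, 0.1519]
eef_rot: [-180.0, 0.0, -45.0]
contact_force: [-0.7, -0.1, 0.8]
gripper_width: 0.0875
gripper_force: 0.0
```

```bash
python3 -c "
from h import *
plan(398,324,44,-45);c=save('wrist','pics/w1.png')"
```

```text
at [398.6 325.  151.9] [-179.96    0.    -45.  ] j6 -16.0 | turn az -0.0 shift [np.float64(0.0003), np.float64(0.0011), np.float64(0.1079)]
```

View pics/w1.png

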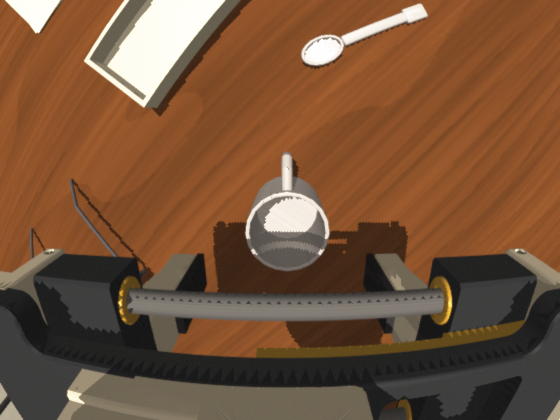

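The wrist view shows the mug rim at about (288,228), midway between the fingers (about 283), with its handle straight up along tool x. The alignment is good.

Call:
{"op": "apply_moves", "data": {"targets": [[1,0,0.001,0.036,0,0,0],[1,0,0,0.036,0,0,0],[1,0,0,0.036,0,0,0],[1,0,0,0,0,0,0],[0.4,0,0,0,0,0,0],[0.4,0,0,0,0,0,0],[0.4,0,0,0,0,0,0],[0.4,0,0,0,0,0,0],[0.4,0,0,0,0,0,0],[0.4,0,0,0,0,0,0],[0.4,0,0,0,0,0,0]], "newtons": 20}}

```text
time_s: 2.57
tcp_pos: [0.3983, 0.3243, 0.0453]
eef_rot: [-179.8, 0.0, -45.0]
contact_force: [-2.6, 0.7, 8.2]
gripper_width: 0.0603
gripper_force: 20.0
```

Call:
{"op": "apply_moves", "data": {"targets": [[0.4,0,0,-0.02,0,0,0],[0.4,0,0,-0.036,0,0,0],[0.4,0,0,-0.036,0,0,0],[0.4,0.03,0,0,0,0,0],[0.4,0.0375,0,0,0,0,0],[0.4,0.0375,0,0,0,0,0],[0.4,0.0375,0,0,0,0,0],[0.4,0.0375,0,0,0,0,0],[0.4,0.0375,0,0,0,0,0],[0.4,0.0375,0,0,0,0,0],[0.4,0.0375,0,0,0,0,0],[0.4,0.0375,0,0,0,0,0],[0.4,0.03,0,0,0,0,0],[0.4,0.015,0,0,0,0,0],[0.4,0,0,0,0,0,0],[0.4,0,0,0,0,0,0]]}}

```text
time_s: 3.9
tcp_pos: [0.6628, 0.0573, 0.1354]
eef_rot: [180.0, 0.0, -45.1]
contact_force: [-0.6, 0.6, -2.0]
gripper_width: 0.0602
gripper_force: 20.0
```

```bash
python3 -c "
from h import *
s=get_state();print(s['gripper_width'],s['contact_force'])
plan(664,60,51,-45)"
```

```text
0.06020496251976818 [-0.55465307  0.56243214 -1.9629216 ]
at [662.8  57.3 135.4] [ 1.7998e+02  3.0000e-02 -4.5140e+01] j6 23.0 | turn az -0.002 shift [np.float64(-0.001), np.float64(-0.0028), np.float64(0.0844)]
```

Call:
{"op": "apply_moves", "data": {"targets": [[0.4,-0.001,-0.003,0.03,0,0,0],[0.4,0,0,0.03,0,0,0],[0.4,0,0,0.015,0,0,0],[0.4,0,0,0.006,0,0,0],[0.4,0,0,0.003,0,0,0],[0.4,0,0,0,0,0,0],[0.4,0,0,0,0,0,0],[0.95,0,0,0,0,0,0],[0.95,0,0,0,0,0,0],[0.95,0,0,0,0,0,0],[0.95,0,0,0,0,0,0],[1,0,0,-0.02,0,0,0],[1,0,0,-0.035,0,0,0],[1,0,0,-0.035,0,0,0],[1,0,0,-0.02,0,0,0],[1,0,0,0,0,0,0]]}}

```text
time_s: 5.23
tcp_pos: [0.6672, 0.0615, 0.168]
eef_rot: [-179.6, -0.3, -45.0]
contact_force: [0.4, 0.9, 0.3]
gripper_width: 0.0875
gripper_force: 0.0
```

```bash
python3 -c "
from h import *
plan(470.7,-9,150,-92);c=save('wrist','pics/w2.png')"
```

```text
at [667.2  61.5 168. ] [-179.55   -0.29  -44.98] j6 23.0 | turn az 0.522 shift [np.float64(0.0773), np.float64(0.1939), np.float64(0.018)]
```

View pics/w2.png

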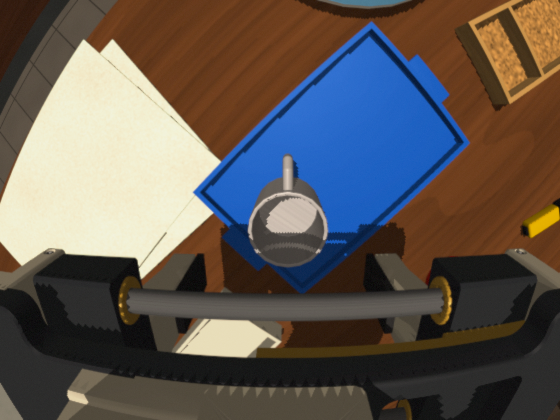

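The steel mug stands upright on the tray, rim at (288,228). Now the red mug.

Call:
{"op": "apply_moves", "data": {"targets": [[1,0,0,0,0,0,0.075],[1,0,0,0,0,0,0.075],[1,0,0,0,0,0,0.075],[1,0,0,0,0,0,0.075],[1,0,0,0,0,0,0.075],[1,0,0,0,0,0,0.075],[1,0,0,0,0,0,0.072],[1,0.013,0.032,0.003,0,0,0],[1,0.013,0.032,0.003,0,0,0],[1,0.013,0.032,0.003,0,0,0],[1,0.013,0.032,0.003,0,0,0],[1,0.013,0.032,0.003,0,0,0],[1,0.012,0.032,0.003,0,0,0],[1,0,0,0,0,0,0],[1,0,0,0,0,0,0],[1,0,0,0,0,0,0]]}}

```text
time_s: 6.62
tcp_pos: [0.4701, -0.0092, 0.1437]
eef_rot: [-180.0, 0.0, -92.0]
contact_force: [0.6, 0.4, 1.3]
gripper_width: 0.0873
gripper_force: 0.0
```

```bash
python3 -c "
from h import *
plan(470.7,-9,44,-92)"
```

```text
at [470.1  -9.2 143.7] [-1.7996e+02  1.0000e-02 -9.1990e+01] j6 -25.0 | turn az 0.0 shift [np.float64(-0.0002), np.float64(-0.0006), np.float64(0.0997)]
```

Call:
{"op": "apply_moves", "data": {"targets": [[1,0,0,0.033,0,0,0],[1,0,0,0.033,0,0,0],[1,0,0,0.033,0,0,0],[1,0,0,0,0,0,0],[0.4,0,0,0,0,0,0],[0.4,0,0,0,0,0,0],[0.4,0,0,0,0,0,0],[0.4,0,0,0,0,0,0],[0.4,0,0,0,0,0,0],[0.4,0,0,0,0,0,0],[0.4,0,0,0,0,0,0],[0.4,0,0,-0.02,0,0,0],[0.4,0,0,-0.035,0,0,0],[0.4,0,0,-0.035,0,0,0],[0.4,0,0,0,0,0,0]], "newtons": 20}}

```text
time_s: 7.87
tcp_pos: [0.4734, -0.0084, 0.1414]
eef_rot: [-179.4, 0.2, -91.9]
contact_force: [1.7, 0.7, -0.4]
gripper_width: 0.0607
gripper_force: 19.9
```

Call:
{"op": "apply_moves", "data": {"targets": [[0.4,0.006,-0.028,0,0,0,0],[0.4,0.006,-0.028,0,0,0,0],[0.4,0.006,-0.028,0,0,0,0],[0.4,0.006,-0.028,0,0,0,0],[0.4,0.006,-0.028,0,0,0,0],[0.4,0.006,-0.028,0,0,0,0],[0.4,0.006,-0.028,0,0,0,0],[0.4,0,0,0,0,0,0],[0.4,0,0,0,0,0,0],[0.4,0,0,0,0,0,0]]}}

```text
time_s: 8.7
tcp_pos: [0.6635, -0.0582, 0.1343]
eef_rot: [179.9, 0.0, -92.0]
contact_force: [0.1, -0.1, -1.0]
gripper_width: 0.0605
gripper_force: 19.9
```

```bash
python3 -c "
from h import *
plan(664,-58,50,-92)"
```

```text
at [663.5 -58.2 134.3] [ 1.7995e+02  1.0000e-02 -9.2030e+01] j6 -14.0 | turn az -0.0 shift [np.float64(-0.0002), np.float64(-0.0005), np.float64(0.0843)]
```

Call:
{"op": "apply_moves", "data": {"targets": [[0.4,0,0,0.03,0,0,0],[0.4,0,0,0.03,0,0,0],[0.4,0,0,0.015,0,0,0],[0.4,0,0,0.006,0,0,0],[0.4,0,0,0.003,0,0,0],[0.4,0,0,0,0,0,0],[0.4,0,0,0,0,0,0],[0.95,0,0,0,0,0,0],[0.95,0,0,0,0,0,0],[0.95,0,0,0,0,0,0],[0.95,0,0,0,0,0,0],[0.95,0,0,-0.02,0,0,0],[0.95,0,0,-0.035,0,0,0],[0.95,0,0,-0.035,0,0,0],[0.95,0,0,0,0,0,0],[0.95,0,0,0,0,0,0]]}}

```text
time_s: 10.03
tcp_pos: [0.6658, -0.0579, 0.1436]
eef_rot: [-179.7, 0.1, -92.0]
contact_force: [-0.2, 0.3, -1.4]
gripper_width: 0.0832
gripper_force: 0.0
```

```bash
python3 -c "
from h import *
plan(432,-162,120,-110)"
```

```text
at [665.8 -57.9 143.6] [-1.7969e+02  6.0000e-02 -9.1990e+01] j6 -14.0 | turn az 0.2 shift [np.float64(0.1778), np.float64(0.1841), np.float64(0.0236)]
```

Call:
{"op": "apply_moves", "data": {"targets": [[0.55,0,0,0,0,0,0.07],[0.55,0,0,0,0,0,0.07],[0.55,0,0,0,0,0,0.06],[0.55,0.0254,0.0263,0.003,0,0,0],[0.55,0.0254,0.0263,0.003,0,0,0],[0.55,0.0254,0.0263,0.003,0,0,0],[0.55,0.0254,0.0263,0.003,0,0,0],[0.55,0.0254,0.0263,0.003,0,0,0],[0.55,0.0254,0.0263,0.003,0,0,0],[0.55,0.0254,0.0263,0.003,0,0,0],[0.55,0,0,0,0,0,0],[0.55,0,0,0,0,0,0],[0.55,0,0,0,0,0,0]]}}

```text
time_s: 11.12
tcp_pos: [0.4304, -0.1624, 0.1195]
eef_rot: [-180.0, -0.0, -110.0]
contact_force: [0.7, 1.1, 0.4]
gripper_width: 0.048
gripper_force: 0.0
```

```bash
python3 -c "
from h import *
plan(432,-162,22,-110);c=save('wrist','pics/w3.png')"
```

```text
at [ 430.4 -162.4  119.5] [-179.98   -0.   -110.02] j6 -24.0 | turn az -0.0 shift [np.float64(-0.0009), np.float64(-0.0014), np.float64(0.0975)]
```

View pics/w3.png

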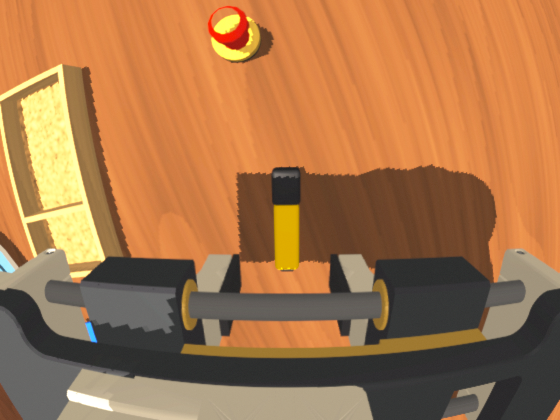

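The pen is centred between the fingers (column 287 against 286) and lies along tool x, so I'll grasp.

Call:
{"op": "apply_moves", "data": {"targets": [[0.55,0,-0.001,0.033,0,0,0],[0.55,0,0,0.033,0,0,0],[0.55,0,0,0.031,0,0,0],[0.55,0,0,0,0,0,0],[0.05,0,0,0,0,0,0],[0.05,0,0,0,0,0,0],[0.05,0,0,0,0,0,0],[0.05,0,0,0,0,0,0],[0.05,0,0,0,0,0,0],[0.05,0,0,0,0,0,0],[0.05,0,0,0,0,0,0],[0.05,0,0,-0.02,0,0,0],[0.05,0,0,-0.035,0,0,0],[0.05,0,0,-0.035,0,0,0],[0.05,0,0,0,0,0,-0.06],[0.05,0,0,0,0,0,-0.04],[0.05,0,0,0,0,0,0]], "newtons": 15}}

```text
time_s: 12.58
tcp_pos: [0.4315, -0.1625, 0.1134]
eef_rot: [-179.9, 0.0, -100.8]
contact_force: [-0.4, 0.8, -1.5]
gripper_width: 0.02
gripper_force: 15.0
```

```bash
python3 -c "
from h import *
print(get_state()['gripper_width']);plan(612,-304,100,-101)"
```

```text
0.020005721284949683
at [ 431.5 -162.5  113.4] [-1.7988e+02  4.0000e-02 -1.0085e+02] j6 -15.0 | turn az 0.002 shift [np.float64(0.1044), np.float64(-0.2042), np.float64(0.0134)]
```

Call:
{"op": "apply_moves", "data": {"targets": [[0.05,0.0149,-0.0292,0,0,0,0],[0.05,0.0149,-0.0292,0,0,0,0],[0.05,0.0149,-0.0292,0,0,0,0],[0.05,0.0149,-0.0292,0,0,0,0],[0.05,0.0149,-0.0292,0,0,0,0],[0.05,0.0149,-0.0292,0,0,0,0],[0.05,0.0149,-0.0292,0,0,0,0],[0.05,0,0,0,0,0,0],[0.05,0,0,0,0,0,0],[0.05,0,0,0,0,0,0]]}}

```text
time_s: 13.42
tcp_pos: [0.611, -0.3038, 0.1112]
eef_rot: [179.9, 0.0, -101.1]
contact_force: [-1.0, 0.3, -1.1]
gripper_width: 0.0204
gripper_force: 15.0
```

```bash
python3 -c "
from h import *
plan(612,-304,28,-101);c=save('wrist','pics/w4.png')"
```

```text
at [ 611.  -303.8  111.2] [ 1.7986e+02  2.0000e-02 -1.0113e+02] j6 -1.0 | turn az -0.001 shift [np.float64(-0.0), np.float64(-0.001), np.float64(0.0832)]
```

View pics/w4.png

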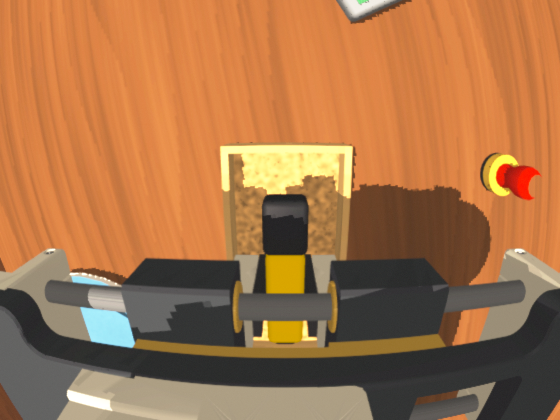

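The pen is centred over the long bay (walls at columns 226 and 348, pen at 286), so I'll lower and release with a small opening.

Call:
{"op": "apply_moves", "data": {"targets": [[0.05,0,-0.001,0.03,0,0,0],[0.05,0,0,0.03,0,0,0],[0.05,0,0,0.015,0,0,0],[0.05,0,0,0.006,0,0,0],[0.05,0,0,0.002,0,0,0],[0.05,0,0,0,0,0,0],[0.05,0,0,0,0,0,0],[0.33,0,0,0,0,0,0],[0.33,0,0,0,0,0,0],[0.33,0,0,0,0,0,0],[0.33,0,0,-0.02,0,0,0],[0.33,0,0,-0.035,0,0,0],[0.33,0,0,-0.035,0,0,0],[0.55,0,0,0,0,0,0]]}}

```text
time_s: 14.63
tcp_pos: [0.6169, -0.3058, 0.128]
eef_rot: [-179.3, -0.1, -100.9]
contact_force: [0.8, -0.3, 2.0]
gripper_width: 0.0319
gripper_force: 0.0
```

```bash
python3 -c "
from h import *
plan(418,-312,130,-101)"
```

```text
at [ 616.9 -305.8  128. ] [-1.7934e+02 -1.3000e-01 -1.0092e+02] j6 -1.0 | turn az 0.001 shift [np.float64(0.0441), np.float64(0.1941), np.float64(-0.002)]
```

Call:
{"op": "apply_moves", "data": {"targets": [[0.65,0.007,0.0318,0,0,0,0],[0.65,0.007,0.0318,0,0,0,0],[0.65,0.007,0.0318,0,0,0,0],[0.65,0.007,0.0318,0,0,0,0],[0.65,0.007,0.0318,0,0,0,0],[0.65,0.007,0.0318,0,0,0,0],[0.65,0,0,0,0,0,0],[0.65,0,0,0,0,0,0],[0.65,0,0,0,0,0,0]]}}

```text
time_s: 15.38
tcp_pos: [0.4182, -0.3093, 0.1204]
eef_rot: [-179.9, -0.0, -101.0]
contact_force: [1.1, 0.5, -0.2]
gripper_width: 0.0571
gripper_force: 0.0
```

```bash
python3 -c "
from h import *
plan(418,-312,45,-101);c=save('wrist','pics/w5.png')"
```

```text
at [ 418.2 -309.3  120.4] [-1.7989e+02 -2.0000e-02 -1.0101e+02] j6 4.0 | turn az -0.0 shift [np.float64(0.0027), np.float64(-0.0003), np.float64(0.0754)]
```

View pics/w5.png

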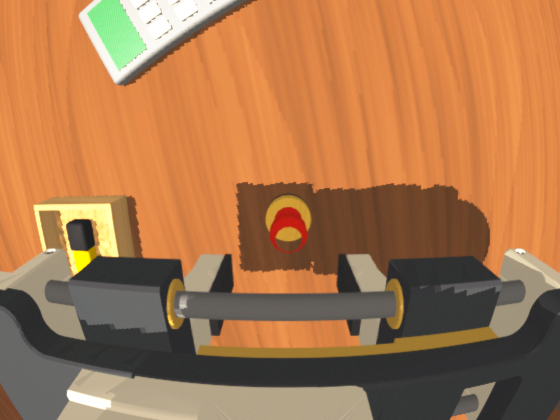

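The stamp is centred (column 288), and the highlighter can be seen lying in its bay. I'll grasp the knob.

Call:
{"op": "apply_moves", "data": {"targets": [[0.65,0.002,0,0.025,0,0,0],[0.65,0,0,0.025,0,0,0],[0.65,0,0,0.025,0,0,0],[0.65,0,0,0,0,0,0],[0.1,0,0,0,0,0,0],[0.1,0,0,0,0,0,0],[0.1,0,0,0,0,0,0],[0.1,0,0,0,0,0,0],[0.1,0,0,0,0,0,0],[0.1,0,0,0,0,0,0],[0.1,0,0,0,0,0,0],[0.1,0,0,-0.02,0,0,0],[0.1,0,0,-0.035,0,0,0],[0.1,0,0,-0.035,0,0,0],[0.1,0,0,0,0,0,0],[0.1,0,0,0,0,0,0]], "newtons": 20}}

```text
time_s: 16.77
tcp_pos: [0.4186, -0.3113, 0.1368]
eef_rot: [-179.7, -0.0, -101.0]
contact_force: [-0.6, -1.1, -1.8]
gripper_width: 0.0254
gripper_force: 20.0
```

```bash
python3 -c "
from h import *
print(get_state()['gripper_width']);plan(629,-216,130,-101)"
```

```text
0.025435065326920966
at [ 418.6 -311.3  136.8] [-1.7971e+02 -3.0000e-02 -1.0100e+02] j6 4.0 | turn az 0.0 shift [np.float64(-0.1337), np.float64(-0.1883), np.float64(0.0068)]
```

Call:
{"op": "apply_moves", "data": {"targets": [[0.1,-0.019,-0.027,0,0,0,0],[0.1,-0.019,-0.027,0,0,0,0],[0.1,-0.019,-0.027,0,0,0,0],[0.1,-0.019,-0.027,0,0,0,0],[0.1,-0.019,-0.027,0,0,0,0],[0.1,-0.019,-0.027,0,0,0,0],[0.1,-0.0195,-0.0265,0,0,0,0],[0.1,0,0,0,0,0,0],[0.1,0,0,0,0,0,0],[0.1,0,0,0,0,0,0]]}}

```text
time_s: 17.6
tcp_pos: [0.6267, -0.2155, 0.1327]
eef_rot: [179.8, -0.0, -101.0]
contact_force: [-0.7, -0.7, -1.4]
gripper_width: 0.0255
gripper_force: 20.0
```

```bash
python3 -c "
from h import *
plan(629,-216,51,-101);c=save('wrist','pics/w6.png')"
```

```text
at [ 626.7 -215.5  132.7] [ 179.82   -0.   -100.99] j6 -9.0 | turn az 0.0 shift [np.float64(0.0), np.float64(-0.0023), np.float64(0.0817)]
```

View pics/w6.png

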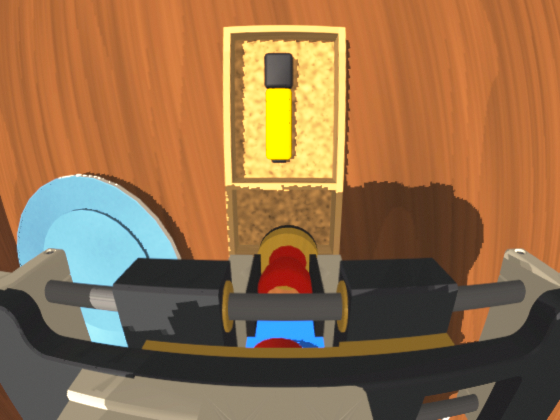

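The highlighter lies flat in the long bay (265–292, 53–162), and the stamp is centred over the small bay.

Call:
{"op": "apply_moves", "data": {"targets": [[0.1,0,-0.001,0.03,0,0,0],[0.1,0,0,0.03,0,0,0],[0.1,0,0,0.013,0,0,0],[0.1,0,0,0.006,0,0,0],[0.1,0,0,0.003,0,0,0],[0.1,0,0,0,0,0,0],[0.1,0,0,0,0,0,0],[0.42,0,0,0,0,0,0],[0.42,0,0,0,0,0,0],[0.42,0,0,0,0,0,0],[0.42,0,0,0,0,0,0],[0.42,0,0,-0.02,0,0,0],[0.42,0,0,-0.035,0,0,0],[0.42,0,0,-0.035,0,0,0],[0.42,0,0,-0.035,0,0,0],[0.42,0,0,0,0,0,0],[0.42,0,0,0,0,0,0]]}}

```text
time_s: 19.07
tcp_pos: [0.6303, -0.2161, 0.1808]
eef_rot: [-179.7, 0.0, -101.0]
contact_force: [0.1, -0.0, -0.8]
gripper_width: 0.0369
gripper_force: 0.0
```

```bash
python3 -c "
from h import *
plan(467,161,150,-104.9)"
```

```text
at [ 630.3 -216.1  180.8] [-1.7967e+02  3.0000e-02 -1.0099e+02] j6 -9.0 | turn az 0.043 shift [np.float64(-0.3225), np.float64(0.2547), np.float64(0.0308)]
```

Call:
{"op": "apply_moves", "data": {"targets": [[0.42,0,0,0,0,0,0.043],[0.42,-0.0293,0.0231,0,0,0,0],[0.42,-0.0293,0.0231,0,0,0,0],[0.42,-0.0293,0.0231,0,0,0,0],[0.42,-0.0293,0.0231,0,0,0,0],[0.42,-0.0293,0.0231,0,0,0,0],[0.42,-0.0293,0.0231,0,0,0,0],[0.42,-0.0293,0.0231,0,0,0,0],[0.42,-0.0293,0.0231,0,0,0,0],[0.42,-0.0293,0.0231,0,0,0,0],[0.42,-0.0293,0.0231,0,0,0,0],[0.42,-0.0293,0.0231,0,0,0,0],[0.42,0,0,0.03,0,0,0],[0.42,0,0,0.03,0,0,0],[0.42,0,0,0,0,0,0],[0.42,0,0,0,0,0,0],[0.42,0,0,0,0,0,0]]}}

```text
time_s: 20.48
tcp_pos: [0.4664, 0.1605, 0.1182]
eef_rot: [-180.0, -0.0, -104.9]
contact_force: [0.1, -0.9, 1.1]
gripper_width: 0.037
gripper_force: 0.0
```

```bash
python3 -c "
from h import *
plan(467,161,21.5,-104.9);c=save('wrist','pics/w7.png')"
```

```text
at [466.4 160.5 118.2] [-1.7999e+02 -3.0000e-02 -1.0487e+02] j6 -57.0 | turn az 0.0 shift [np.float64(-0.0006), np.float64(-0.0005), np.float64(0.0967)]
```

View pics/w7.png

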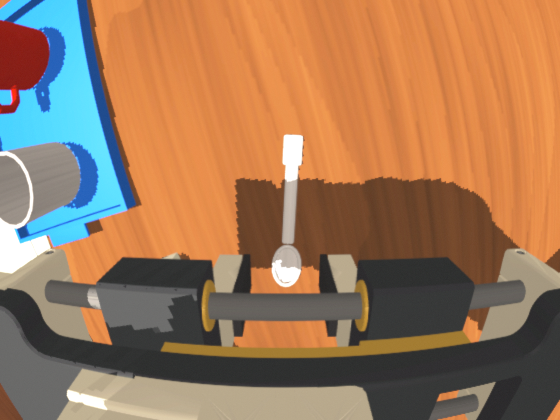

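The spoon is centred with about 2° of extra tilt, and the TCP sits over its shaft near (289,219). Both mugs are upright in the tray. I'll add a small turn and grasp.

Call:
{"op": "apply_moves", "data": {"targets": [[0.42,0,0,0.035,0,0,0.02],[0.42,0,0,0.035,0,0,0],[0.42,0,0,0.02,0,0,0],[0.42,0,0,0.006,0,0,0],[0.42,0,0,0,0,0,0],[0.42,0,0,0,0,0,0],[0.42,0,0,0,0,0,0]], "newtons": 20}}

```text
time_s: 21.12
tcp_pos: [0.4672, 0.1615, 0.0234]
eef_rot: [-179.9, 0.1, -106.7]
contact_force: [0.5, 0.3, 0.3]
gripper_width: 0.0367
gripper_force: 0.0
```

Call:
{"op": "apply_moves", "data": {"targets": [[0.42,0,0,0.0025,0,0,0],[0.42,0,0,0,0,0,0],[0.0,0,0,0,0,0,0],[0.0,0,0,0,0,0,0],[0.0,0,0,0,0,0,0],[0.0,0,0,0,0,0,0],[0.0,0,0,0,0,0,0],[0.0,0,0,0,0,0,0]], "newtons": 25}}

```text
time_s: 21.78
tcp_pos: [0.4662, 0.1609, 0.0193]
eef_rot: [-180.0, 0.0, -106.7]
contact_force: [-0.1, 0.9, 4.2]
gripper_width: 0.01
gripper_force: 25.6
```

Call:
{"op": "apply_moves", "data": {"targets": [[0,0,0,-0.015,0,0,0],[0,0,0,-0.03,0,0,0],[0,0,0,-0.035,0,0,0],[0,0,0,0,0,0,-0.07],[0,0,0,0,0,0,-0.07],[0,0,0,0,0,0,-0.07],[0,0,0,0,0,0,-0.039],[0,0,0,0,0,0,0],[0,0,0,0,0,0,0]]}}

```text
time_s: 22.53
tcp_pos: [0.4657, 0.1606, 0.0989]
eef_rot: [180.0, -0.0, -84.4]
contact_force: [0.1, 0.0, -0.1]
gripper_width: 0.0092
gripper_force: 25.0
```

```bash
python3 -c "
from h import *
print(get_state()['gripper_width']);plan(600,262,100,-84.2)"
```

```text
0.009236552746870248
at [465.7 160.6  98.9] [ 1.7998e+02 -1.0000e-02 -8.4400e+01] j6 -36.0 | turn az -0.002 shift [np.float64(-0.0874), np.float64(-0.1438), np.float64(-0.0011)]
```

Call:
{"op": "apply_moves", "data": {"targets": [[0,-0.0175,-0.0288,0,0,0,0],[0,-0.0175,-0.0288,0,0,0,0],[0,-0.0175,-0.0288,0,0,0,0],[0,-0.0175,-0.0288,0,0,0,0],[0,-0.0175,-0.0288,0,0,0,0],[0,0,0,0,0,0,0],[0,0,0,0,0,0,0],[0,0,0,0,0,0,0]]}}

```text
time_s: 23.2
tcp_pos: [0.5998, 0.2617, 0.098]
eef_rot: [179.9, -0.1, -84.4]
contact_force: [-0.5, -0.4, -0.1]
gripper_width: 0.0092
gripper_force: 25.0
```

```bash
python3 -c "
from h import *
plan(600,262,25,-84.2);c=save('wrist','pics/w8.png')"
```

```text
at [599.8 261.7  98. ] [ 1.7989e+02 -5.0000e-02 -8.4370e+01] j6 -35.0 | turn az -0.002 shift [np.float64(-0.0002), np.float64(-0.0002), np.float64(0.073)]
```

View pics/w8.png

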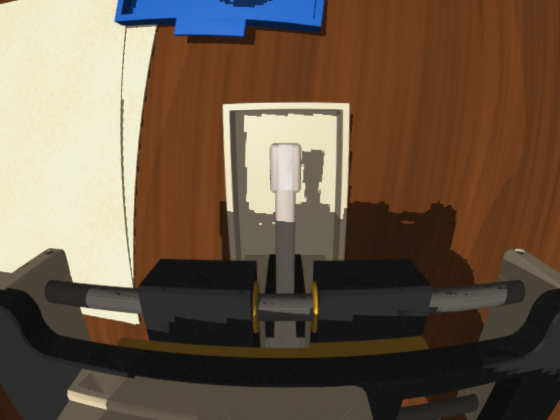

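The spoon is level, aligned and centred in the box (walls at columns 228 and 346, spoon at 286).

Call:
{"op": "apply_moves", "data": {"targets": [[0,0,0,0.03,0,0,0],[0,0,0,0.025,0,0,0],[0,0,0,0.012,0,0,0],[0,0,0,0.005,0,0,0],[0,0,0,0.002,0,0,0],[0,0,0,0,0,0,0],[0,0,0,0,0,0,0],[0.24,0,0,0,0,0,0],[0.24,0,0,0,0,0,0],[0.24,0,0,0,0,0,0],[0.24,0,0,-0.02,0,0,0],[0.24,0,0,-0.035,0,0,0],[0.24,0,0,-0.035,0,0,0],[0.24,0,0,-0.035,0,0,0],[0.24,0,0,-0.035,0,0,0],[0.24,0.02,0.03,0,0,0,0],[0.24,0.02,0.03,0,0,0,0],[0.24,0.02,0.03,0,0,0,0],[0.24,0,0,0,0,0,0],[0.24,0,0,0,0,0,0]]}}

```text
time_s: 24.92
tcp_pos: [0.5158, 0.1924, 0.1864]
eef_rot: [-179.9, 0.1, -84.3]
contact_force: [0.9, 0.2, 1.1]
gripper_width: 0.0208
gripper_force: 0.0
```

```bash
python3 - <<'E'
from h import *
a=save("side","pics/s2.png")["frame"][80:350,190:400,::-1];b=save("scene","pics/s3.png")["frame"][130:300,90:450,::-1]
a=cv2.resize(a,(420,540));b=cv2.resize(b,(380,180),interpolation=cv2.INTER_CUBIC)
o=np.zeros((540,800,3),np.uint8);o[:,:420]=a;o[:180,420:]=b;cv2.imwrite("pics/final.png",o)
E
```

```text
(no output)
```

View pics/final.png

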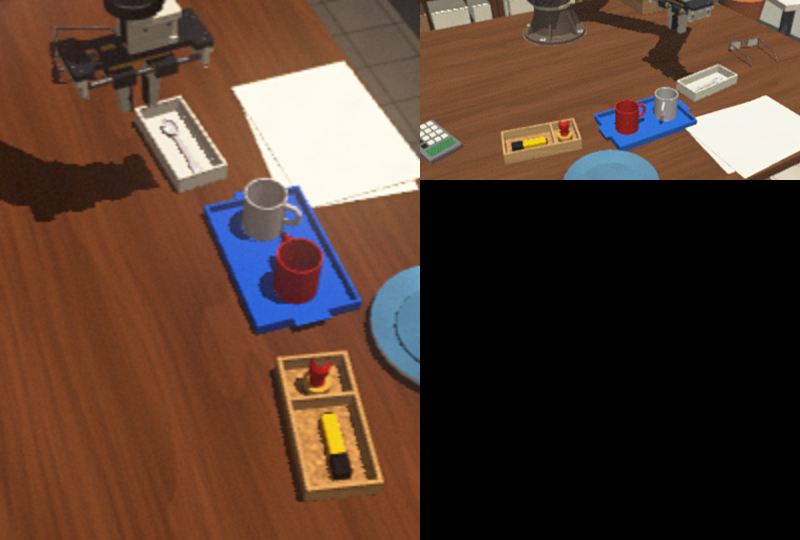

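The spoon (180,145) lies in the box, both mugs stand on the tray at (265,208) and (298,270), the stamp (318,375) and highlighter (335,445) are in their bays, and the arm is clear. I'll hand it in.

```bash
python3 -c "
from plant import close_job
print(close_job())"
```

```text
the job is handed in; nothing more can be done
None
```

I handed the job in at about 25 s: in the last pictures both mugs, the teaspoon, the highlighter and the stamp were where they belong and the arm was clear; I never moved the glasses or calculator, and no verdict came back.

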